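# Screw down the air pump's filter cover and switch it on

## Robot

A 6-joint arm with a two-finger parallel gripper is mounted at the origin on the work surface. World frame = base frame: x ahead of the robot, y to its left, z up, the work surface at z = 0. Lengths are in m, angles in rad, forces in N, time in s.
With the tool pointing down it reaches from about 0.275 to 0.75 m from the base axis. Payload 10.2 kg.
Tool frame: the origin (TCP) lies midway between the tips of the shut fingers; the grasp point (between the pads) lies 19 mm behind it (env.hold_point_z is the distance from the TCP to the grasp point, in m); x points along the fingers, z is the direction in which the jaws open and shut, and the axes are right-handed (so a half turn about x gives the same grasp; the last joint's range is limited). The gripper opens to 85 mm and grips with 20 to 120 N. Pads are 22 mm wide; open, the fingers measure 114 mm over their backs; the gripper's body (76 mm by 85 mm) begins 54 mm behind the grasp point. The pads swing forward as they close: fully open they stand 13 mm farther back than shut.
Start: joints at [-0.223, 0.313, 1.498, -0, 1.331, -0.223], TCP at [0.525, -0, 0.231] pointing down, gripper open.
Joint ranges: [-2.94, 2.94], [-0.97, 2.17], [0.19, 2.56], [-1.23, 4.37], [0.02, 3.11], [-2.88, 2.88]. Speed limits (rad/s): [2.39, 2.39, 3.01, 3.14, 3.14, 3.14].

## Interface

Orientations are given as a unit quaternion [x, y, z, w].
In Python, from bench import env, kinematics, monitor, eyes, job gives the robot as it stands. The module is installed in compiled form; this text tells all that it offers. Calls block until the motion is done:
- env.reach(position, orientation): joint-space move of the TCP to a pose.
- env.movel(position, velocity=0.15, frame=None, guard=None): straight line of the TCP; frame=None keeps the orientation; velocity is the mean speed in m/s. With guard (N) it stops when the force on the tool has changed by that much, and returns True; else False.
- env.set_joints(angles): joint-space move.
- env.release() and env.close_gripper(effort=None): open the fingers fully, or close them until they stop; effort is the grip in N (None keeps the last).
- env.hold(seconds).
- kinematics.ik(position, orientation): joint angles nearest the present ones, or None.
- monitor.sense(): the state.
- eyes.grab_frame(name): name is "scene" or "side" or "wrist"; returns a dict with "frame" (480x640x3 uint8, red, green, blue), "mtx" (3x3 intrinsics, pixels), "view" (4x4, takes a point from world to camera coordinates). Camera axes: x right, y down, z forward; pixel columns grow to the right and rows downward; lengths in m; the calibration is good to about 2 mm. A picture is of the moment at which its call begins. There is no depth.
A pose or a line that the arm cannot do raises env.MotionError and nothing moves.
- job.hand_in(): hands the job in, once; it reports no verdict.
The state is a dict: "clock": time; "joints": joint angles; "qvel": joint speeds; "joint_efforts": joint torques, N m; "position": TCP position; "ee_rot": TCP orientation; "contact_force": force on the tool from outside, world axes, zero at the start; "ft_torque": the same for the moment, N m; "finger_gap": opening from 0.0 (shut) to 1.0 (fully open).
Only numpy, scipy, OpenCV 4.12 (cv2) and the standard library are available. Lean on these libraries where they do the work, as an engineer would, in place of code of your own. Each camera call takes 0.05 s, during which the arm holds its last target.

## Task

The filter cover on the black air pump has worked loose. With fingertip strokes against its wings, never pinching it, push the wing screw round clockwise (seen from above) until it stops, with the white wing at the white mark on the cover; only then push the red-tipped toggle switch right over, away from the robot, to turn the pump on. Leave the pump standing where it is, and leave everything else on the shelf alone.

Things in the scene. Friction and masses are not known exactly. Their poses are not given: they have to be found in the camera images.
- pump: Black air pump, 140 (its x) x 220 (y) x 90 mm high, 3 kg, loose on rubber feet: slides if pushed with over about 14 N. Origin: centre of its underside. Its -x side faces the robot (yaw within 0.45 rad), +y is to the robot's left. On top, at the +y end, the dark grey filter cover with the wing screw and a white mark on the screw's -x side; at the -y end the toggle switch.
- screw_axis (a point): Point on the pump where the vertical axis of the wing screw meets the flat top of the dark grey cover (110 x 100 mm, centred here), 96 mm above the shelf. Axes as the pump's. The white wing points along the angle pi + 6.0 - (joint screw) from the pump's +x, anticlockwise seen from above; at home along the pump's -x, at the white mark.
- screw (a joint): Turn of the wing screw, rad, growing clockwise seen from above. 6.0 is home, a hard stop; it starts at 0.6 to 2.0, so has 4.0 to 5.4 rad (under one turn) to go. It stays where it is left and does not sink as it turns. Friction about 0.04 N m, 2 N at the wings.
- cw_faces: The wing faces to push for clockwise. Hub orange, 20 mm across, 18 high; two opposite upright wings, one white, one orange, 7 mm thick, reaching 30 mm from the axis, from 8 to 32 mm above the cover. Origin on the axis at the cover's top, x along the white wing, z up. Faces: y = +3.5 mm on the white wing (push to -y), y = -3.5 mm on the orange (push to +y).
- ccw_faces: The opposite faces of the same two wings; same origin and axes. Pressing on a face of each kind at the same time is pinching the screw.
- switch (a joint): Toggle switch: 0 = off, leaning to the pump's -x (towards the robot), 0.9 = on, leaning to +x (hard stop). It swings about the pump's y axis and stays where it is left; about 1.3 N at the tip moves it.
- switch_pivot (a point): Hinge point of the toggle, on the pump, 98 mm above the shelf, 1 mm below the top of its grey bezel, 50 (x) x 36 mm (y). Axes as the pump's.
- switch_tip (a point): Centre of the red ball, 14 mm across, on the end of the 8 mm thick steel toggle, 42 mm from the pivot (18 mm to the pump's -x and 38 mm above the pivot when off, 18 mm to +x when on).
- tub: Green flip-top plastic tub, closed, 80 x 100 x 64 mm high; origin under its centre. Bystander.
- stand: White plastic vial stand, 45 x 90 x 45 mm high, holding the two vials; origin under its centre. Bystander.
- vial0: Clear glass test vial with black cap, 19 mm across, 74 mm tall, standing in the stand with its cap top 84 mm above the shelf; origin under its centre. Bystander.
- vial1: The other glass test vial, just like vial0. Bystander.
- jar: Jar with a blue cap, 60 mm across, 75 mm tall; origin under its centre. Bystander.
- scraper: Stainless steel scraper lying flat along its own y, 178 mm long, blade 45 mm wide, 16 mm high; origin on the shelf under its middle. Bystander.
- magnet: Blue glass-cleaning magnet with a black grip, 50 x 70 x 41 mm high; origin under its centre. Bystander.

How it is judged:
On the way, in this order (a step that is already met when the one before it is completed fails the run):
1. the wing screw is turned clockwise to its stop (value of joint screw above 5.88 rad), for 0.1 s.
2. then the toggle switch is pushed over to on (value of joint switch above 0.8 rad), for 0.1 s.
At the end, for the whole second after the job is handed in: The screw is within 0.12 rad of its stop (white wing at the mark), the switch is on (over 0.8 of 0.9 rad), the pump stands level and still within 30 mm of where it was (value of joint screw above 5.88 rad and value of joint switch above 0.8 rad and distance of pump from where it was at the start of the episode below 0.03 m and linear speed of pump below 0.02 m/s and angle between pump's own z axis and vertical below 0.05 rad); the robot touches nothing.
It fails at once if the wing screw is pinched: pressed by over 3 N on both sides of its wings at once (contact force between the fingers and cw_faces above 3 N and contact force between the fingers and ccw_faces above 3 N).
It fails at once if the switch is moved over before the screw is home (value of joint switch above 0.5 rad and value of joint screw below 5.88 rad).
It fails at once if the pump is lifted, tipped or shoved more than 30 mm (distance of pump from where it was at the start of the episode above 0.03 m or height (world z) of pump above 0.006 m or angle between pump's own z axis and vertical above 0.1 rad).
It fails at once if another thing on the shelf is moved more than 20 mm (distance of any of tub, stand, vial0, vial1, jar, scraper, magnet from where it was at the start of the episode above 0.02 m).
It also fails if it takes over 72 s, if anything falls off the work surface, if the arm or the gripper's body presses on something with over 40 N, if the wrist force passes 120 N, or if a joint passes its speed limit or range.

## Working session

There is one attempt and no reset: what is moved stays moved. The work goes in short steps, each a Python script; the robot and the scene stay as the last script left them, time stands still between calls to the robot, and variables do not carry over. Pictures are saved under pics/ and viewed, and the job is handed in when it is done.

```bash
mkdir -p pics; ls
python3 - <<'E'
from bench import env, kinematics, monitor, eyes, job
import cv2, numpy as np
for n in ["scene","side","wrist"]:
    d=eyes.grab_frame(n); cv2.imwrite(f"pics/{n}0.png",d["frame"][:,:,::-1])
    print(n,d["mtx"].round(1).tolist(),d["view"].round(4).tolist())
s=monitor.sense(); print(s)
E
```

```text
pics
scene [[507.0, 0.0, 304.1], [0.0, 507.0, 242.4], [0.0, 0.0, 1.0]] [[-0.866, 0.5001, -0.0007, 0.5193], [0.4194, 0.7255, -0.5456, -0.2082], [-0.2723, -0.4728, -0.838, 1.1884], [0.0, 0.0, 0.0, 1.0]]
side [[453.3, 0.0, 328.3], [0.0, 453.3, 238.2], [0.0, 0.0, 1.0]] [[0.9625, -0.2714, 0.0008, -0.5708], [-0.2155, -0.7658, -0.6059, 0.1958], [0.1651, 0.5829, -0.7956, 0.7061], [0.0, 0.0, 0.0, 1.0]]
wrist [[404.1, 0.0, 323.3], [0.0, 404.1, 243.3], [0.0, 0.0, 1.0]] [[1.0, 0.0004, -0.001, -0.5242], [0.0007, -0.9639, 0.2663, -0.0353], [-0.0009, -0.2663, -0.9639, 0.3777], [0.0, 0.0, 0.0, 1.0]]
{'clock': 0.15, 'joints': array([-2.23366311e-01,  3.13297636e-01,  1.49824702e+00, -2.47350550e-05,
        1.33099685e+00, -2.23400358e-01]), 'qvel': array([ 1.07544878e-03, -2.40317768e-03, -3.24868761e-03, -8.36193421e-05,
        1.38145504e-03,  1.04694045e-03]), 'joint_efforts': array([ 1.79854873e-03, -4.12368500e+01, -2.59796566e+01, -1.57318855e-04,
        3.17765021e-03, -3.62555340e-05]), 'position': array([5.24809981e-01, 4.23947111e-05, 2.30884592e-01]), 'ee_rot': array([5.19150262e-05, 7.07435717e-01, 8.01520664e-05, 7.06777686e-01]), 'contact_force': array([-0.20765759, -0.13856727, -0.63922037]), 'ft_torque': array([-0.05134291, -0.00288018, -0.01196568]), 'finger_gap': 1.0057829902609319}
```

View pics/scene0.png

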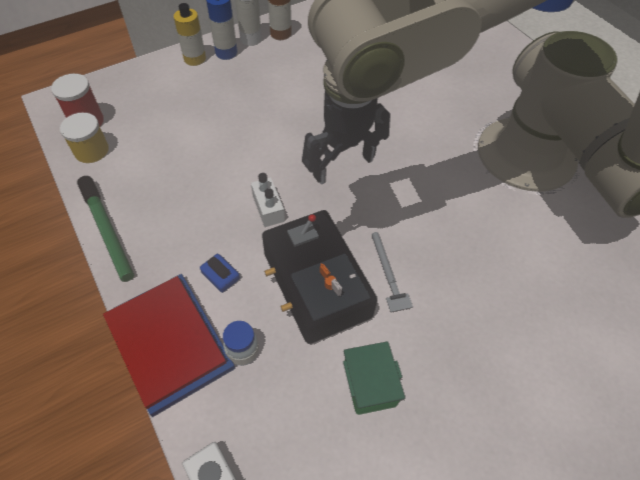

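View pics/side0.png

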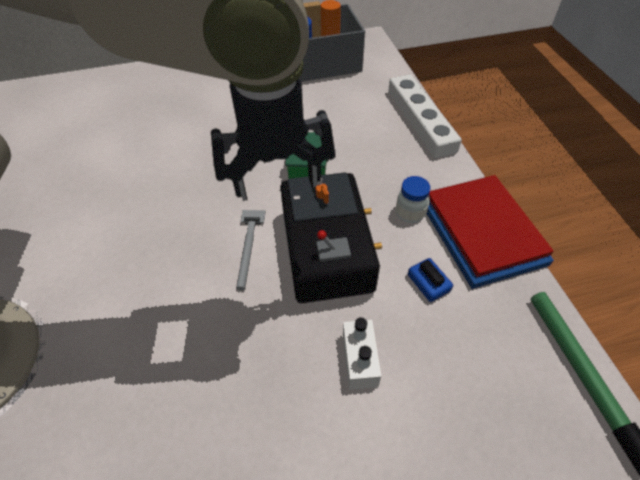

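View pics/wrist0.png

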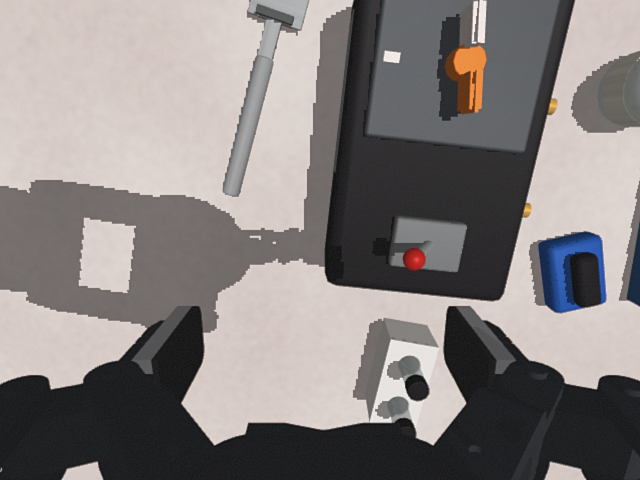

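The wrist view shows the pump with its −x side to the left. The red ball is at about (414,259), the orange hub at (466,62), the white wing points up in the image, and the white mark is at (391,57). I'll shut the gripper and move the wrist camera towards the screw for a better view.

```bash
cat > h.py <<'E'
from bench import env, kinematics, monitor, eyes, job
import cv2, numpy as np
from scipy.spatial.transform import Rotation as R
def ray(d,px):
    V=d["view"]; c=-V[:3,:3].T@V[:3,3]
    v=V[:3,:3].T@np.linalg.inv(d["mtx"])@np.array([px[0],px[1],1.]); return c,v/np.linalg.norm(v)
def plane(d,px,z):
    c,v=ray(d,px); return c+v*(z-c[2])/v[2]
def tri(l):
    A=np.zeros((3,3));b=np.zeros(3)
    for c,v in l:
        P=np.eye(3)-np.outer(v,v);A+=P;b+=P@c
    p=np.linalg.solve(A,b); return p,[np.linalg.norm((np.eye(3)-np.outer(v,v))@(p-c)) for c,v in l]
def blobs(m,amin=15):
    n,l,s,c=cv2.connectedComponentsWithStats(m.astype(np.uint8)); 
    return [(c[i].round(1).tolist(),s[i].tolist()) for i in range(1,n) if s[i,4]>=amin]
def Q(yaw): # tool down, tool z (jaw dir) at world angle yaw
    x=np.array([0,0,-1.]);z=np.array([np.cos(yaw),np.sin(yaw),0]);y=np.cross(z,x)
    return R.from_matrix(np.c_[x,y,z]).as_quat()
E
python3 - <<'E'
from h import *
w=eyes.grab_frame("wrist")
print(ray(w,(320,240))[0], "mark",plane(w,(391,57),.096),"ball",plane(w,(414,259),.136),"hub",plane(w,(466,62),.114))
env.close_gripper()
env.reach([0.56,0.13,0.27],Q(0))
s=monitor.sense(); print(s['clock'],s['position'],s['joints'].round(3),s['finger_gap'])
for n in ["scene","side","wrist"]:
    d=eyes.grab_frame(n); cv2.imwrite(f"pics/{n}1.png",d["frame"][:,:,::-1]); np.savez(f"{n}1.npz",**d)
E
```

```text
[0.52453384 0.06671669 0.37304884] mark [0.56696508 0.11213872 0.096     ] ball [ 0.58012533 -0.00874506  0.136     ] hub [0.60869088 0.10647721 0.114     ]
1.5833 [0.55989383 0.13018287 0.269738  ] [ 0.025  0.402  1.273 -0.     1.467  0.024] -0.0006921869558387898
```

View pics/wrist1.png

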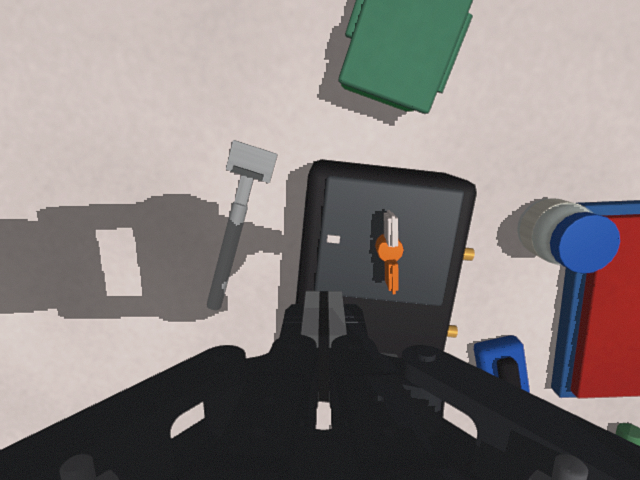

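View pics/scene1.png

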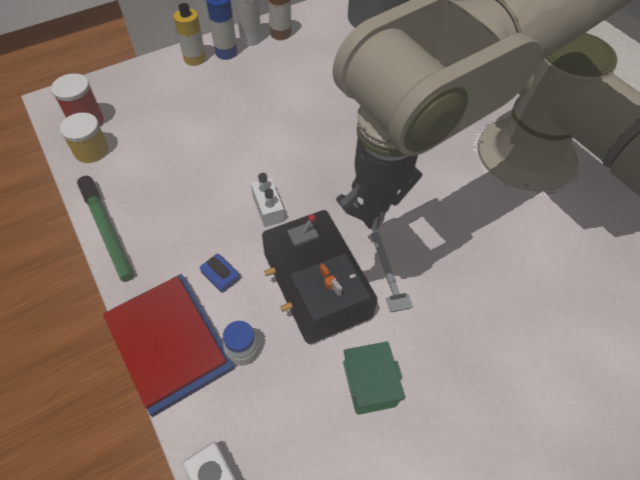

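The new wrist view is clear. The cover runs from about (328,178) to (475,190) at the top and down to (443,305). The hub is near (390,250), the white wing points up, and the mark is at (333,239). Next I'll extract these precisely.

Run:
```python
from h import *
w=dict(np.load("wrist1.npz")); s=dict(np.load("scene1.npz")); sd=dict(np.load("side1.npz"))
f=w["frame"]; hsv=cv2.cvtColor(f,cv2.COLOR_RGB2HSV)
roi=np.zeros(f.shape[:2],bool); roi[165:310,305:480]=1
org=roi&(hsv[...,0]<18)&(hsv[...,1]>140)&(hsv[...,2]>120)
wht=roi&(hsv[...,1]<40)&(hsv[...,2]>150)
print("orange",blobs(org)); print("white",blobs(wht))
V=hsv[...,2]
print(V[200,310:480:4]); print(V[285,300:470:4]); print(V[170:310:4,440])
for n,d in (("scene",s),("side",sd)):
    h=cv2.cvtColor(d["frame"],cv2.COLOR_RGB2HSV)
    m=((h[...,0]<5)|(h[...,0]>175))&(h[...,1]>150)&(h[...,2]>100)
    o=(h[...,0]>5)&(h[...,0]<18)&(h[...,1]>160)&(h[...,2]>120)
    print(n,[b for b in blobs(m,6) if b[1][4]<200],"O",[b for b in blobs(o,6)])
crop=cv2.resize(f[160:315,300:485,::-1],None,fx=4,fy=3.8,interpolation=cv2.INTER_CUBIC); cv2.imwrite("pics/crop1.png",crop)
```

```text
orange [([390.0, 251.5], [378, 241, 26, 20, 367]), ([392.9, 278.0], [388, 264, 11, 30, 274])]
white [([464.0, 236.4], [380, 165, 100, 145, 2419]), ([392.8, 230.6], [388, 216, 10, 31, 251]), ([333.0, 238.8], [327, 235, 13, 8, 90])]
[ 30  44  54  52  74  86  90  88  87  88  88  90  90  89  89  90  90  89
  92  96  91  91  94  92  94  94  96  95  96  96  96  94  98  97  99  97
  98 101  69  58  49  60 208]
[ 26  35  43  45  63  74  72  74  75  73  73  75  74  76  79  75  76  74
  75  74  75  77 122 135 220  75  77  77  80  76  76  78  75  76  78  77
  78  48  47  39 213 214 210]
[215  24  29  37  45  83  98  96  96  96  94  93  92  93  92  91  91  90
  89  86  88  88  86  85  83  81  79  81  79  80  76  76  75  74  43]
scene [([311.4, 216.8], [310, 215, 4, 4, 12])] O [([324.3, 268.7], [321, 264, 8, 10, 39]), ([328.5, 279.7], [325, 276, 9, 9, 51])]
side [([321.9, 233.5], [319, 231, 7, 6, 33])] O [([330.2, 4.5], [321, 0, 19, 10, 140]), ([482.7, 163.0], [481, 161, 4, 5, 6]), ([494.8, 174.7], [493, 174, 4, 3, 6]), ([322.2, 188.3], [316, 184, 13, 10, 79]), ([511.0, 194.5], [505, 188, 13, 16, 28]), ([536.5, 226.6], [533, 223, 8, 9, 22]), ([543.5, 225.2], [542, 224, 4, 4, 6]), ([543.3, 235.9], [540, 233, 7, 7, 13]), ([590.6, 258.6], [589, 257, 5, 4, 8]), ([601.9, 263.4], [599, 261, 6, 5, 9])]
```

View pics/crop1.png

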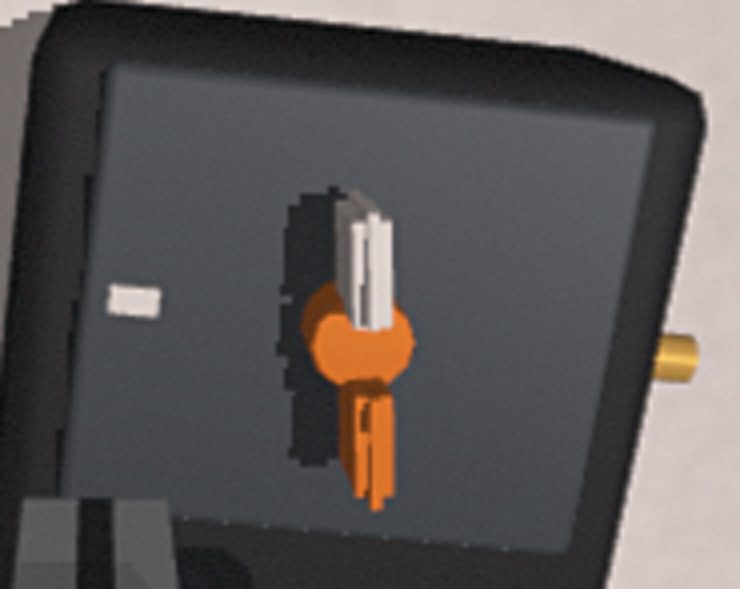

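Run:
```python
from h import *
w=dict(np.load("wrist1.npz")); s=dict(np.load("scene1.npz")); sd=dict(np.load("side1.npz"))
P=lambda px,z:plane(w,px,z)
TL,TR,BR=[P(p,.096)[:2] for p in((326.3,177.1),(463.8,191.6),(441.8,304.7))]
print("sizes",np.linalg.norm(TR-TL),np.linalg.norm(BR-TR),"centre",(TL+BR)/2)
a=TR-TL;b=TR-BR; print("yaws",np.arctan2(a[1],a[0]),np.arctan2(-b[0],b[1]))
print("mark",P((333,238.8),.096))
wo,wi,oi,oo=[P(p,.128)[:2] for p in((392.5,215.8),(393,245.5),(392.5,264),(393.7,292.9))]
print("wing tip-tip",np.linalg.norm(wo-oo),"mid",(wo+oo)/2,"ang",np.arctan2(*(wo-oo)[::-1]),"hub",P((390.7,250.3),.114))
print("ball",tri([ray(s,(311.4,216.8)),ray(sd,(321.9,233.5))]))
print("ball+w0", )
```

```text
sizes 0.10824127383115062 0.09638712245468573 centre [0.6106059 0.1081516]
yaws -0.10489020456248163 -0.10172113511353092
mark [0.56715368 0.11226284 0.096     ]
wing tip-tip 0.059317196920055 mid [0.61061947 0.1081198 ] ang 1.6309503802449603 hub [0.61109446 0.10786992 0.114     ]
ball (array([ 0.58015117, -0.00798319,  0.13881187]), [np.float64(0.0003699378367432823), np.float64(0.0003699378367432579)])
ball+w0
```

Axis (0.6108, 0.1080), yaw −0.103 and wing angle 1.63 all agree: the cover measures 108×96 mm (110×100 given) and the wing span 59.3 mm. That puts the screw at about 1.12, with 4.88 rad to go. Before moving, I'll check the IK for one sweep with the closed fingertip behind the white wing.

```bash
cat >> h.py <<'E'
AX=np.array([.6108,.1080]); YAW=-.103
def pose(al,delta,r=.024,gap=0.,z=.110):
    """finger centre behind (ccw of) the white wing at world angle al"""
    h=.011*abs(np.cos(delta))+.008*abs(np.sin(delta))
    n=.0035+h+gap
    c,s=np.cos(al),np.sin(al)
    p=AX+np.array([c*r-s*n,s*r+c*n])
    return np.array([p[0],p[1],z]),Q(al+delta)
E
python3 - <<'E'
from h import *
for dl in (-.45,.45,np.pi-.45,.45-np.pi):
    r=[]
    for al in np.linspace(1.63,-3.345,6):
        p,q=pose(al,dl); j=kinematics.ik(p,q); r.append(None if j is None else j[5].round(2))
    print(dl,r)
s=monitor.sense();print(s['clock'],s['contact_force'])
E
```

```text
-0.45 [np.float64(-1.16), np.float64(-0.15), np.float64(0.81), np.float64(1.76), np.float64(2.74), np.float64(-2.52)]
0.45 [np.float64(-2.06), np.float64(-1.05), np.float64(-0.09), np.float64(0.86), np.float64(1.84), np.float64(2.86)]
2.691592653589793 [np.float64(1.99), None, np.float64(-2.33), np.float64(-1.38), np.float64(-0.4), np.float64(0.62)]
-2.691592653589793 [np.float64(1.09), np.float64(2.09), None, np.float64(-2.28), np.float64(-1.3), np.float64(-0.28)]
1.7333 [ 0.55992601  0.9695116  -0.00868067]
```

Run:
```python
from h import *
D=.7; R0=.022; A0=1.63
p,q=pose(A0,D,R0,gap=.006,z=.18); env.reach(p,q)
p,q=pose(A0,D,R0,gap=.006); env.movel(p,velocity=.08,frame=q,guard=8)
f0=monitor.sense()['contact_force']; print("f0",f0.round(2),monitor.sense()['position'].round(4))
al=A0
for al in np.arange(A0,-2.75,-.2):
    p,q=pose(al,D,R0)
    hit=env.movel(p,velocity=.025,frame=q,guard=8)
    s=monitor.sense(); print(round(al,2),hit,(s['contact_force']-f0).round(1),round(s['clock'],2),s['joints'][5].round(2))
    if hit: break
for n in ["scene","wrist"]:
    d=eyes.grab_frame(n); cv2.imwrite(f"pics/{n}2.png",d["frame"][:,:,::-1]); np.savez(f"{n}2.npz",**d)
```

```text
f0 [ 0.28 -0.39  0.05] [0.5868 0.1286 0.1106]
1.63 False [ 0.4  0.1 -0.6] 5.16 -2.31
1.43 False [-2.3  0.2  0.4] 5.53 -2.11
1.23 False [-1.9  1.4  0.7] 5.91 -1.9
1.03 False [-1.8  1.5  0.4] 6.28 -1.7
0.83 False [-1.5  1.6 -0.3] 6.66 -1.5
0.63 False [-0.3  2.6  0.1] 7.03 -1.31
0.43 False [-1.3  2.2  0.6] 7.41 -1.11
0.23 False [ 0.2  2.5 -0.2] 7.78 -0.91
0.03 False [0.2 2.  0.3] 8.16 -0.72
-0.17 False [0.8 1.2 0.2] 8.53 -0.53
-0.37 False [-0.5  1.8  0.6] 8.91 -0.34
-0.57 False [1.2 1.6 1. ] 9.28 -0.14
-0.77 False [ 0.3  1.6 -0.2] 9.66 0.05
-0.97 False [0.4 1.2 0.3] 10.03 0.24
-1.17 False [ 0.3  2.  -0.3] 10.41 0.43
-1.37 False [0.9 0.8 1.1] 10.78 0.62
-1.57 False [1.3 1.5 0.2] 11.16 0.82
-1.77 False [1.7 0.9 0.2] 11.53 1.01
-1.97 False [1.8 0.8 0.1] 11.91 1.21
-2.17 False [ 1.4 -0.1 -0.1] 12.28 1.41
-2.37 False [ 1.8  0.3 -0.4] 12.66 1.61
-2.57 False [1.2 0.4 0.2] 13.03 1.81
```

Run:
```python
import cv2
a=cv2.imread("pics/scene2.png")[190:360,230:400];cv2.imwrite("pics/scene2c.png",cv2.resize(a,None,fx=3.4,fy=3.4))
```

```text
(no output)
```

View pics/wrist2.png

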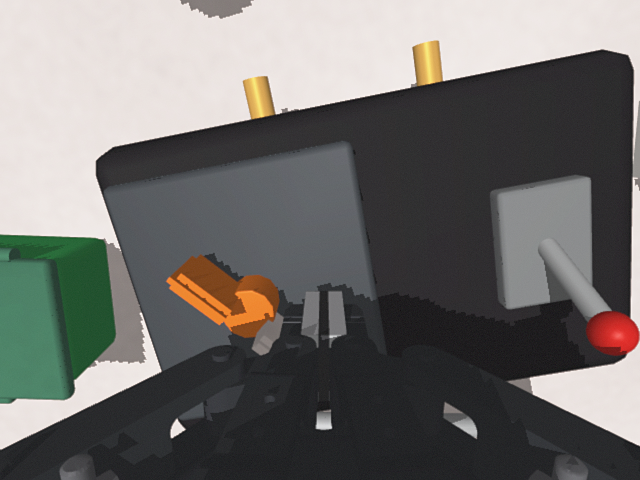

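View pics/scene2c.png

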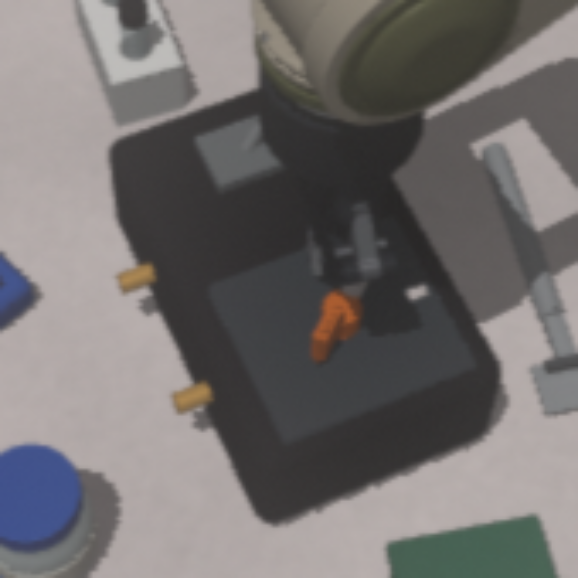

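The wing is following the finger at a steady 2 N or so. The wrist view shows the orange wing pointing away, with its tip near (185,275), and the pump has not been disturbed. Now I'll go on in finer steps until the hard stop.

Run:
```python
from h import *
D=.7; R0=.022
f0=np.array([.28,-.39,.05])
al=-2.57
while al>-3.40:
    al-= .1 if al>-3.0 else .05
    p,q=pose(al,D,R0)
    hit=env.movel(p,velocity=.02,frame=q,guard=5)
    s=monitor.sense(); f=s['contact_force']-f0; print(round(al,2),hit,f.round(1),round(s['clock'],2),s['joints'][5].round(2),(s['position'][:2]-p[:2]).round(4))
    if hit or np.linalg.norm(f[:2])>6: break
env.hold(.2); print(monitor.sense()['contact_force']-f0)
```

```text
-2.67 False [ 1.4 -0.1  0.6] 13.43 1.91 [ 0.0001 -0.0001]
-2.77 False [2.1 0.1 0.8] 13.72 2.01 [ 0.0001 -0.    ]
-2.87 False [ 0.8 -0.4 -0.2] 14.01 2.11 [ 0.0001 -0.0001]
-2.97 False [ 1.9 -1.2  0.1] 14.3 2.22 [ 0. -0.]
-3.07 False [ 0.8 -0.9  1.3] 14.59 2.32 [ 0.0001 -0.0001]
-3.12 False [ 0.1 -2.2  1.2] 14.84 2.37 [ 0.     -0.0001]
-3.17 False [ 0.4 -1.9  0.8] 15.09 2.42 [ 0.     -0.0001]
-3.22 False [ 1.  -2.1  0.5] 15.34 2.48 [-0. -0.]
-3.27 False [ 0.3 -0.7 -0.3] 15.59 2.53 [-0. -0.]
-3.32 False [ 1.  -3.7  0.7] 15.84 2.58 [ 0.0001 -0.0005]
-3.37 False [ 1.2 -7.2  1.1] 16.09 2.63 [ 0.0001 -0.0011]
[ 0.06792118 -8.19790712  0.29497347]
```

The force rose from about 2 N to 8 N at around −3.32, where I expected the stop (−3.245 plus calibration error). I'll back off, lift and check.

Run:
```python
from h import *
D=.7; R0=.022
p,q=pose(-3.3,D,R0,gap=.01); env.movel(p,velocity=.04,frame=q)
p,q=pose(-3.3,D,R0,gap=.01,z=.2); env.movel(p,velocity=.15,frame=q)
env.reach([0.56,0.13-.02,0.27],Q(0))
for n in ["scene","side","wrist"]:
    d=eyes.grab_frame(n); cv2.imwrite(f"pics/{n}3.png",d["frame"][:,:,::-1]); np.savez(f"{n}3.npz",**d)
    if n=="wrist": cv2.imwrite("pics/crop3.png",cv2.resize(d["frame"][150:350,300:500,::-1],None,fx=3,fy=3,interpolation=cv2.INTER_CUBIC))
s=monitor.sense();print(s['clock'],s['position'],s['joints'].round(2))
```

```text
19.8167 [0.55998334 0.10999058 0.26990448] [-0.01  0.39  1.29 -0.    1.46 -0.01]
```

View pics/crop3.png

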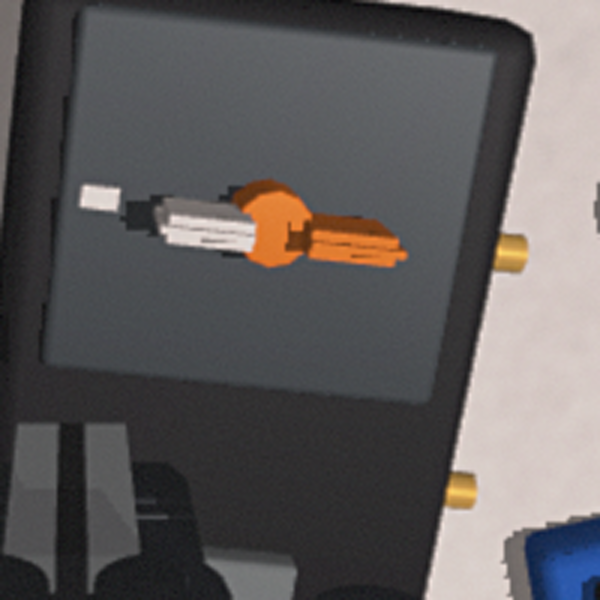

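View pics/scene3.png

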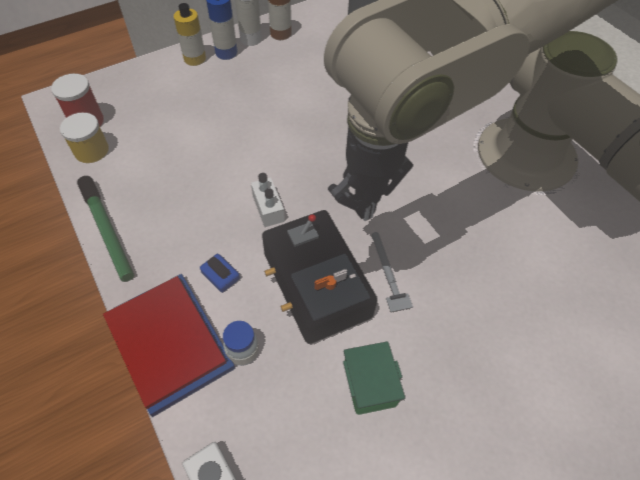

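The white wing now points at the mark: in the crop it runs (168,233) to (253,241), and the mark is at (100,197). The vertical offset comes from height parallax. I'll check the angle numerically.

Run:
```python
from h import *
w=dict(np.load("wrist3.npz"));s=dict(np.load("scene3.npz"));sd=dict(np.load("side3.npz"))
P=lambda c,z:plane(w,(300+c[0]/3,150+c[1]/3),z)[:2]
TL,TR,BR=P((82,10),.096),P((495,52),.096),P((432,403),.096)
a=TR-TL;b=TR-BR;print("yaws",np.arctan2(a[1],a[0]),np.arctan2(-b[0],b[1]),"centre",(TL+BR)/2)
m=P((100,197),.096);wo,oo=P((167,231),.128),P((404,256),.128)
d=oo-wo;c=(wo+oo)/2;print("wing yaw",np.arctan2(d[1],d[0]),"len",np.linalg.norm(d),"mid",c,"mark dir",np.arctan2(*(AX-m)[::-1]))
for n,d in (("scene",s),("side",sd)):
    h=cv2.cvtColor(d["frame"],cv2.COLOR_RGB2HSV)
    k=((h[...,0]<5)|(h[...,0]>175))&(h[...,1]>150)&(h[...,2]>100)
    print(n,[x for x in blobs(k,6) if x[1][4]<200])
```

```text
yaws -0.09901495192459592 -0.08831343035506983 centre [0.61148277 0.10723148]
wing yaw -0.1075220825875044 len 0.057758460236135664 mid [0.61162393 0.10727101] mark dir -0.09583087579085196
scene [([311.5, 216.7], [310, 215, 4, 4, 14])]
side [([322.0, 233.4], [319, 231, 7, 6, 34])]
```

The wing and pump yaw agree within about 0.02 rad, the stop force was felt, and the pump and toggle haven't moved. Next is the switch.

Run:
```python
from h import *
B=np.array([.5803,-.0084]); u=np.array([np.cos(YAW),np.sin(YAW)]); q=Q(YAW+np.pi/2); z=.126
P=lambda t,z=z:np.r_[B+u*t,z]
env.reach(P(-.03,.2),q); env.movel(P(-.03),velocity=.1,frame=q,guard=6)
f0=monitor.sense()['contact_force']
h=env.movel(P(.010),velocity=.04,guard=6); s=monitor.sense(); print(h,(s['contact_force']-f0).round(1),s['clock'])
t=.010
while not h and t<.026:
    t+=.002; h=env.movel(P(t),velocity=.02,guard=5); s=monitor.sense(); f=(s['contact_force']-f0); print(round(t,3),h,f.round(1),(s['position']-P(t)).round(4))
    if np.linalg.norm(f[:2])>6: break
env.movel(P(-.01),velocity=.1); env.movel(P(-.02,.25),velocity=.15)
env.reach([.5,-.02,.32],Q(0))
for n in ["scene","side","wrist"]:
    d=eyes.grab_frame(n); cv2.imwrite(f"pics/{n}4.png",d["frame"][:,:,::-1]); np.savez(f"{n}4.npz",**d)
print(monitor.sense()['clock'])
```

```text
False [ 0.1 -0.7  0.1] 23.3417
0.012 False [-0.2 -0.7 -1.9] [-0.      0.     -0.0001]
0.014 False [-0.2 -0.8 -0.8] [ 0.     -0.     -0.0001]
0.016 False [-0.6 -1.1 -1.4] [ 0.0001 -0.     -0.    ]
0.018 False [-0.8 -0.5 -0.6] [ 0.0001 -0.      0.    ]
0.02 False [-7.2 -0.1  2.1] [-0.001   0.0002 -0.0003]
27.45
```

View pics/wrist4.png

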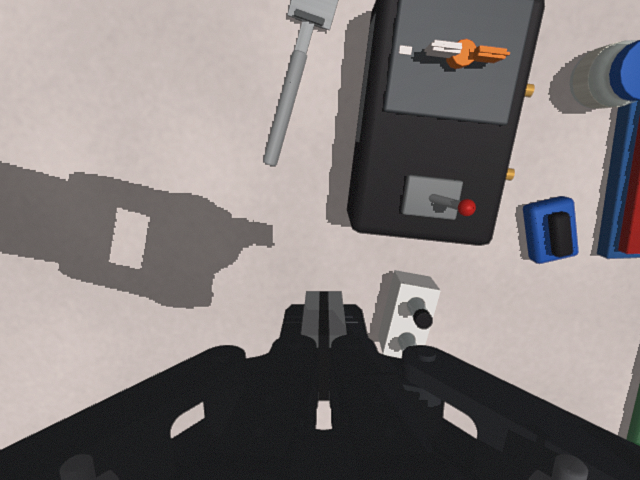

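View pics/scene4.png

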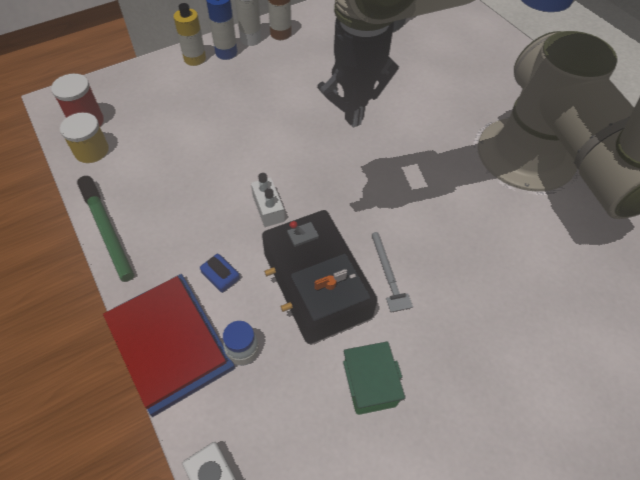

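Run:
```python
from h import *
L=[]
for n in ("scene","side","wrist"):
    d=dict(np.load(n+"4.npz"))
    h=cv2.cvtColor(d["frame"],cv2.COLOR_RGB2HSV)
    k=((h[...,0]<5)|(h[...,0]>175))&(h[...,1]>150)&(h[...,2]>100)
    b=[x for x in blobs(k,6) if x[1][4]<500]; print(n,b)
    if len(b)==1:L.append(ray(d,b[0][0]))
if len(L)>1:
    p,r=tri(L); u=np.array([np.cos(YAW),np.sin(YAW)]); print(p,r,"ball from pivot along x",(p[:2]-np.array([.5803,-.0084]))@u-.018)
```

```text
scene [([292.5, 223.4], [291, 222, 4, 4, 11])]
side [([345.6, 230.2], [342, 227, 8, 7, 40])]
wrist [([467.4, 207.3], [460, 200, 16, 16, 205])]
[ 0.61652337 -0.01209135  0.13896253] [np.float64(0.00011825844492376518), np.float64(0.00036175174495164437), np.float64(0.0004493794810917454)] ball from pivot along x 0.018410928543735803
```

The red ball is now 18.4 mm to +x of the pivot (18 mm expected when on), and the 7 N stop was felt. The screw is still at the mark, the pump hasn't moved, and the arm is clear of everything, so I'm handing in.

Run:
```python
from h import *
job.hand_in(); print(monitor.sense()['clock'])
```

```text
the job is handed in; nothing more can be done
the job is handed in; nothing more can be done
```

The wing screw is home and the pump's switch is on. I handed the job in at about 27.5 s of the 72 s allowed; no verdict is reported.

- **Screw:** I turned it with the shut fingertips in one continuous stroke behind the white wing, about 4.9 rad clockwise at about 2 N. I stopped when the force rose to about 8 N at the hard stop. The wing then lined up with the mark and the pump's yaw within about 0.02 rad.
- **Switch:** I pushed it over only after checking the screw, until about 7 N was felt at its stop. The red ball then measured 18.4 mm to the pump's +x side of the pivot, against 18 mm expected.
- **Pump and surroundings:** In the camera pictures the pump stayed within about 1 mm of where it started. I saw no change in the other things on the shelf, and the arm was clear of everything at hand-in.
- **Small disagreements:** The red ball's height measured about 139 mm against 136 mm expected. The screw's stop came about 0.08 rad later than I had predicted. Neither changed the outcome.

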